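Set the depth collar and load the eyelet on a setting press

ROBOT

A 6-joint arm with a two-finger parallel gripper is mounted at the origin on the work surface. World frame = base frame: x ahead of the robot, y to its left, z up, the work surface at z = 0. Lengths are in m, angles in rad, forces in N, time in s.
With the tool pointing down it reaches from about 0.375 to 0.9 m from the base axis. Payload 3.1 kg.
Tool frame: the origin (TCP) lies at the very end of the fingers, on their centre line; the grasp point (between the pads) lies 19 mm behind it; x points along the fingers, z is the direction in which the jaws open and shut, and the axes are right-handed (so a half turn about x gives the same grasp; the last joint's range is limited). The gripper opens to 85 mm and grips with 20 to 120 N. Pads are 22 mm wide; open, the fingers measure 114 mm over their backs; the gripper's body (76 mm by 85 mm) begins 54 mm behind the grasp point. The pads swing forward as they close: fully open they stand 13 mm farther back than shut.
Start: joints at [1.117, 0.527, 1.433, -0, 1.181, -0.178], TCP at [0.17, 0.601, 0.231] pointing down, gripper open.
Joint ranges: [-3.08, 3.08], [-0.75, 2.2], [0.22, 2.44], [-1.43, 4.57], [0, 2.65], [-2.85, 2.85]. Speed limits (rad/s): [2.79, 2.79, 3.14, 3.14, 3.14, 3.14].

INTERFACE

Orientations are given as a unit quaternion [x, y, z, w].
In Python, from station import manip, viewer, job gives the robot as it stands.
- The arm moves only by the tool move_arm, never from a script. Its argument "deltas" is one flat list of numbers, 7 for each row, row after row: the finger opening in mm, from 0 to 85.4, then the shift along the tool's x, y, z in mm, then the turn, a rotation vector about the tool's x, y, z in degrees. In form: [jaw, tx, ty, tz, rx, ry, rz, jaw, tx, ty, tz, rx, ry, rz, ...]. A call has 1 to 10 rows; each row shifts and turns the commanded pose from where the row before left it, along the tool's axes as they then stand; what a row does not reach is not made up. A row lasts 1/10 s, in which the tool goes at most 50 mm and 8.59 degrees, less where a joint would pass 70% of its speed; a pose out of reach is approached as far as the arm can. A call is refused whole if a number of a shift passes 50 or a number of a turn 8.59, either way. A call with a gripper value outside its range is refused whole. The fingers move at their own pace and stop on an object; "force" is the grip in N (left out, the last holds). Time passes only in rows, so rows that do not move let the fingers close. It gives the time, the measured TCP pose, the force and the opening at its end, in the units of the state.
- manip.sense(): the state, without advancing time (a new reading comes with each control period).
- viewer.snapshot(name): name is "side" or "top"; returns a dict with "image" (420x560x3 uint8, red, green, blue), "depth" (420x560 float32, m along the optical axis (not along the pixel's ray), 0 where there is no reading), "fovy" (degrees; the focal length in pixels is half the picture's height over the tangent of half this angle, whatever the lens; pixels are square), "cx", "cy" (the principal point, pixels), "k1" (the pictures are not rectified: a ray, as slopes to the right and down, at radius r is drawn at 1 + k1 r^2 times it, then the intrinsics apply), "R" (3x3) and "t" (3): a world point X has camera coordinates R X + t. Camera axes: x right, y down, z forward; pixel columns grow to the right and rows downward; lengths in m; the calibration is good to about 2 mm. A picture is of the moment at which its call begins.
- job.sign_off(): hands the job in, once; it reports no verdict.
The state is a dict: "t": time; "q": joint angles; "qd": joint speeds; "tau": joint torques, N m; "tcp_pos": TCP position; "tool_rot": TCP orientation; "force": force on the tool from outside, world axes, zero at the start; "ft_torque": the same for the moment, N m; "finger_gap": opening from 0.0 (shut) to 1.0 (fully open).
Only numpy, scipy, OpenCV 4.12 (cv2) and the standard library are available. Lean on these libraries where they do the work, as an engineer would, in place of code of your own. Each camera call takes 0.05 s, during which the arm holds its last target.

TASK

Get the eyelet press ready: turn the ridged depth collar on its barrel until its lug points at the tall square stud and rests there, and slide the brass curtain eyelet along the plate, without lifting it off, until it drops flat into the round die pocket. Either may be done first. Leave the other things on and around the press where they are, and let go of everything.

Things in the scene. Friction and masses are not known exactly. Their poses are not given: they have to be found in the camera images.
- press: Fixed grey eyelet press. Origin: middle of the underside of its flat plate (220 mm along x, 460 mm along y, top 15 mm above the table). Its x points away from the robot within 0.3 rad. In this frame, mm: die pocket at (-30, 20), barrel axis at (0, -140); beyond the plate a pillar at (150, 170) with the press head swung aside, out to x = 300, 162 mm tall: keep clear.
- pocket (a point): Centre of the floor of the round die pocket in the plate: diameter 64 mm, 4 mm deep, its floor 11 mm above the table, mouth at 15 mm with a 1 mm chamfer.
- barrel_top (a point): Centre of the top of the fixed upright steel barrel (42 mm thick, 66 mm above the table), on the collar's axis. The collar round it is a ring 60 mm in outer diameter, 33 to 58 mm above the table; the barrel stands 8 mm proud of it. Below the collar: the barrel, and a foot disc 80 mm across up to 21 mm.
- collar (a joint): Angle of the ridged aluminium collar about the barrel, rad: 0 with its lug along the press's +x, growing counter-clockwise seen from above, end stops at -1.5 and 1.5. It clicks into a rest every 0.262 rad (15 degrees: 0, +-0.262, ...) and is drawn to the nearest click when let go; passing a click takes about 0.07 N m. Grip it across its diameter from above, or push or pinch its lug.
- lug_tip (a point): Middle of the outer end of the collar's one lug, 68 mm from the barrel's axis, 45.5 mm above the table; turns with the collar. The lug is a radial bar 14 mm wide and 12 mm tall (39.5 to 51.5 mm above the table), reaching from the ring to this point.
- stud_square: The marked stop: fixed square steel stud, 20 x 20 mm, 16 mm tall, standing on the plate 70 mm from the barrel's axis, at one of the clicks (collar angle -1.309, -0.785, 0.785 or 1.309 rad). Origin: middle of its underside on the plate. The lug passes 8 mm above it.
- stud_a: One of three other stops: fixed low round stud, 12 mm across and 5 mm tall, 70 mm from the barrel's axis. Not the marked one. Origin: underside.
- stud_b: Low round stud like stud_a.
- stud_c: Low round stud like stud_a.
- eyelet: Loose brass curtain eyelet: flat ring 60 mm outer, 36 mm inner diameter, 8 mm thick, 60 g, lying on the plate to the left (+y) of the pocket. Origin: centre of its underside; 15 mm above the table on the plate, 11 mm when fully home in the pocket (then it stands 4 mm proud). Clearance in the pocket 2 mm all round. Its tracked position is given unless the fingers hold it.
- tin: Bystander, loose: small closed round tin, 46 mm across, 30 mm tall, on the plate near its far edge. Origin: centre of its underside.
- stamp: Bystander, loose: turned wooden hand stamp, base 48 mm across, 78 mm tall, standing on the table between robot and press. Origin: centre of its underside.
- reel: Bystander, loose: reel of white thread, 60 mm across, 78 mm tall, standing beside the press's left (+y) end. Origin: centre of its underside.
- shears: Bystander, loose: tailor's shears, 205 mm long, lying right of the press, 14 mm tall. Origin: centre of its underside.
- tape_case: Bystander, loose: grey tape-measure case, 65 x 65 x 32 mm, left of the press. Origin: centre of its underside.

How it is judged:
By the outcome, as a careful person would: the job done as asked, in the order asked, and still so for the second after the job is handed in, with the robot touching nothing.
It also fails if it takes over 48 s, if anything falls off the work surface, if the arm or the gripper's body presses on something with over 40 N, if the wrist force passes 120 N, or if a joint passes its speed limit or range.

## Working session

There is one attempt and no reset: what is moved stays moved. The work goes in short steps, Python scripts to look and compute and a tool call to move; the robot and the scene stay as the last step left them, time stands still between calls to the robot, and variables do not carry over. Pictures are saved under pics/ and viewed, and the job is handed in when it is done.

Besides the shell and the picture viewer there is one more tool, called as name(argument=value, ...) on one line, values as JSON. move_arm: Moves the arm, as the interface text tells. Its arguments: {"type":"object","properties":{"deltas":{"type":"array"},"force":{"type":"number"}},"required":["deltas"]}

```bash
ls; mkdir -p pics; cat > h.py <<'E'
import numpy as np, cv2
from station import manip, viewer, job
def snap(name,fn=None):
    s=viewer.snapshot(name)
    if fn: cv2.imwrite('pics/'+fn,s['image'][:,:,::-1])
    np.savez('last_%s.npz'%name,**s)
    return s
def load(name): 
    d=np.load('last_%s.npz'%name); return {k:d[k] for k in d.files}
def ray(s,u,v):
    f=210/np.tan(np.radians(float(s['fovy']))/2)
    xd=(u-float(s['cx']))/f; yd=(v-float(s['cy']))/f
    x,y=xd,yd; k=float(s['k1'])
    for _ in range(30):
        g=1+k*(x*x+y*y); x,y=xd/g,yd/g
    R=s['R'];C=-R.T@s['t']
    return C,R.T@np.array([x,y,1.0])
def onz(s,u,v,z):
    C,d=ray(s,u,v); return C+d*(z-C[2])/d[2]
def atdepth(s,u,v):
    C,d=ray(s,u,v); return C+d*s['depth'][int(round(v)),int(round(u))]
def proj(s,X):
    f=210/np.tan(np.radians(float(s['fovy']))/2)
    c=s['R']@np.asarray(X,float)+s['t']; x,y=c[0]/c[2],c[1]/c[2]; g=1+float(s['k1'])*(x*x+y*y)
    return np.array([x*g*f+float(s['cx']),y*g*f+float(s['cy'])])
E
python3 - <<'E'
from h import *
a=snap('top','top0.png');b=snap('side','side0.png')
for s in(a,b): print(s['fovy'],s['cx'],s['cy'],s['k1'],-s['R'].T@s['t'],s['R'])
print(manip.sense())
E
```

```text
pics
50.16595128294141 282.89012679591 203.6084795529909 -0.007464334539065567 [0.19393429 0.03121446 1.55120336] [[-0.10224017 -0.99475749  0.00211796]
 [-0.97248976  0.09950306 -0.21062482]
 [ 0.20930987 -0.02359402 -0.97756468]]
45.55572421567895 278.7420336746985 211.39028593856597 -0.07704816562765517 [-0.15060035 -0.8793314   0.94987839] [[ 0.79979895 -0.60025926 -0.00323477]
 [-0.36777616 -0.48576003 -0.79295516]
 [ 0.47440736  0.63539437 -0.60927141]]
{'t': 0.1, 'q': array([ 1.11650679e+00,  5.28353101e-01,  1.43377215e+00, -2.25945600e-05,
        1.18139187e+00, -1.78487801e-01]), 'qd': array([-0.00078417, -0.00241102, -0.0035399 , -0.00101245, -0.00017695,
        0.00031499]), 'tau': array([-2.35379857e-04, -4.43306351e+01, -1.78586769e+01, -1.93041260e-04,
        3.97168231e-03,  9.40396689e-06]), 'tcp_pos': array([0.16988431, 0.60080407, 0.23044446]), 'tool_rot': array([-0.42683762,  0.56458697,  0.42620935,  0.56337979]), 'force': array([-0.00457951, -0.49012853,  0.0737399 ]), 'ft_torque': array([-0.0269779 , -0.06030062, -0.0083775 ]), 'finger_gap': 0.998530660437435}
```

View pics/top0.png

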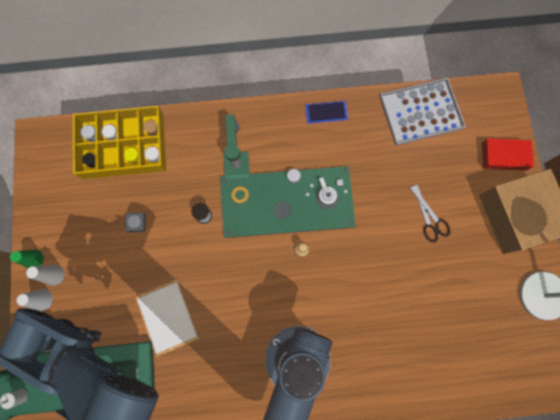

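View pics/side0.png

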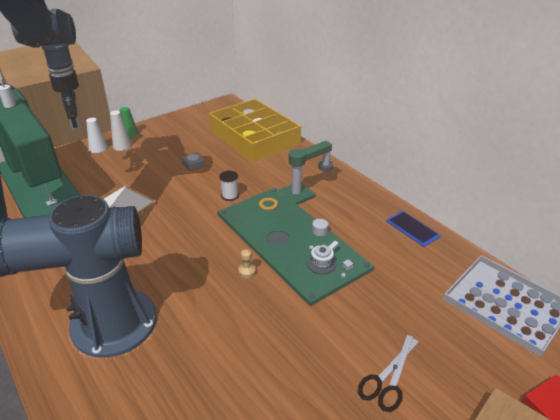

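The top view shows the green plate from about (221,177) to (354,230). On it are the eyelet at (240,195), the pocket at (282,210), the barrel at (328,195) and the tin at (294,175). The stamp is at (302,249) and the reel at (201,212). I'll zoom in.

```bash
python3 - <<'E'
from h import *
a=load('top');b=load('side')
A=cv2.resize(a['image'][150:260,190:370],None,fx=4.4,fy=4.4,interpolation=cv2.INTER_CUBIC)
B=cv2.resize(b['image'][180:300,210:380],None,fx=4.7,fy=4.7,interpolation=cv2.INTER_CUBIC)
cv2.imwrite('pics/ztop0.png',A[:,:,::-1]);cv2.imwrite('pics/zside0.png',B[:,:,::-1])
E
```

```text
(no output)
```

View pics/ztop0.png

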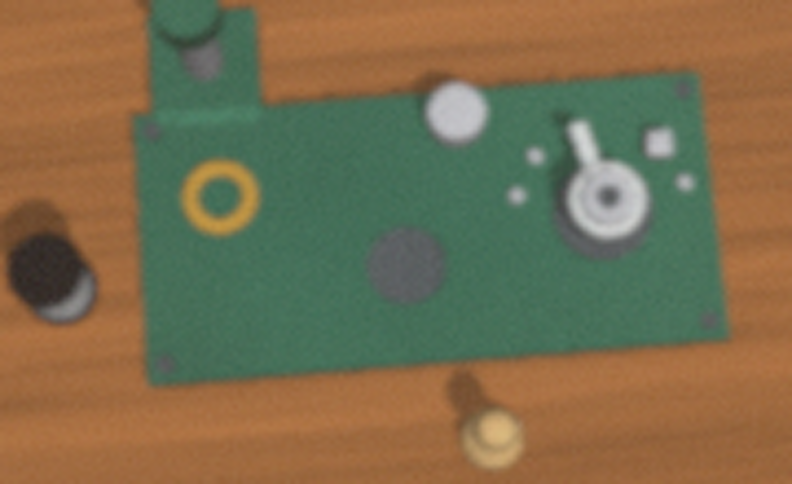

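View pics/zside0.png

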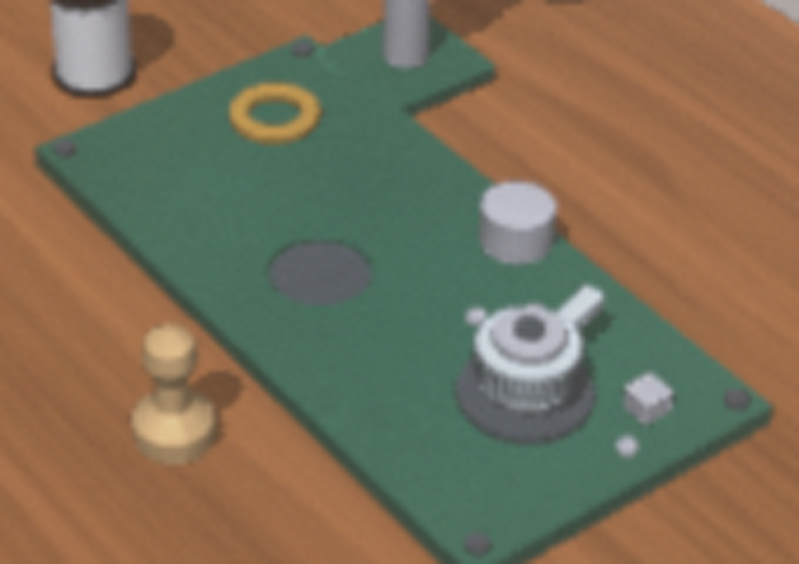

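The zoomed views show the square stud right of the barrel at zoom (660,142), probably click -0.785. The low studs are at (535,155), (516,196) and (685,183). The lug points towards +x and slightly left. Next I'll measure by masks.

```bash
cat > m.py <<'E'
from h import *
def blobs(mask,minA=10):
    n,l,st,c=cv2.connectedComponentsWithStats(mask.astype(np.uint8))
    return [(c[i],st[i]) for i in range(1,n) if st[i][4]>=minA]
if __name__=='__main__':
  for nm,(r0,r1,c0,c1) in (('top',(150,260,190,370)),('side',(180,300,210,380))):
    s=load(nm);im=s['image']
    hsv=cv2.cvtColor(im,cv2.COLOR_RGB2HSV).astype(int)
    roi=np.zeros(im.shape[:2],bool);roi[r0:r1,c0:c1]=1
    H,S,V=hsv[...,0],hsv[...,1],hsv[...,2]
    g=roi&(H>65)&(H<95)&(S>80)
    print(nm,'green',[ (c.round(1),st) for c,st in blobs(g,50)])
    cs,_=cv2.findContours(g.astype(np.uint8),cv2.RETR_EXTERNAL,cv2.CHAIN_APPROX_NONE)
    gf=np.zeros(g.shape,np.uint8);big=max(cs,key=cv2.contourArea);cv2.drawContours(gf,[big],-1,1,-1)
    y=(gf>0)&(H>15)&(H<30)&(S>110)&(V>120)
    for c,st in blobs(y): print('yellow',c.round(1),st,onz(s,*c,0.019).round(4))
    d=(gf>0)&(S<80)&(V<110)
    for c,st in blobs(d): print('dark',c.round(1),st,onz(s,*c,0.015).round(4), onz(s,*c,.011).round(4))
    w=roi&(S<70)&(V>130)
    for c,st in blobs(w,3): print('white',c.round(1),st,onz(s,*c,0.02).round(4))
E
python3 m.py
```

```text
top green [(array([231.3, 153.3]), array([225, 150,  14,   9,  96], dtype=int32)), (array([281.9, 201.6]), array([ 222,  153,  132,   83, 6251], dtype=int32))]
yellow [239.6 194.4] [232 186  17  17 147] [0.5702 0.142  0.019 ]
dark [322.6 198.6] [315 175  24  35 184] [ 0.5266 -0.1465  0.015 ] [ 0.5275 -0.147   0.011 ]
dark [336.1 180.7] [335 178   5   8  11] [ 0.5862 -0.2018  0.015 ] [ 0.5872 -0.2025  0.011 ]
dark [281.9 209.9] [272 201  20  19 289] [ 5.01e-01 -2.00e-04  1.50e-02] [ 5.018e-01 -3.000e-04  1.100e-02]
white [293.6 174.8] [287 168  14  14 153] [ 0.6219 -0.0542  0.02  ]
white [326.9 192.6] [319 177  19  28 310] [ 0.5455 -0.1637  0.02  ]
white [340.  182.1] [337 179   7   7  43] [ 0.5785 -0.2141  0.02  ]
white [311.5 185.1] [310 183   4   5  15] [ 0.5778 -0.1127  0.02  ]
white [345.5 191. ] [344 189   4   5  16] [ 0.5445 -0.2293  0.02  ]
white [307.4 194. ] [305 192   5   5  17] [ 0.5473 -0.0946  0.02  ]
white [206.5 219. ] [205 217   4   5  10] [0.4945 0.2632 0.02  ]
side green [(array([294.6, 246.5]), array([ 240,  191,  119,  105, 4495], dtype=int32))]
dark [277.6 237.5] [266 230  24  16 278] [ 0.5007 -0.0009  0.015 ] [0.5035 0.0028 0.011 ]
white [228.3 189.6] [221 181  15  18 231] [0.5127 0.282  0.02  ]
white [295.5 186.4] [293 180   6  14  83] [0.6973 0.1644 0.02  ]
white [376.6 181.2] [372 180   8   5  22] [0.9312 0.0257 0.02  ]
white [319.5 226.1] [312 218  17  18 218] [ 0.6263 -0.0389  0.02  ]
white [323.1 251.6] [309 240  30  24 368] [ 0.5617 -0.1295  0.02  ]
white [347.7 263.4] [343 259  10  11  71] [ 0.5835 -0.2054  0.02  ]
white [321.8 265.5] [319 265   7   2  13] [ 0.5226 -0.1695  0.02  ]
white [342.9 274.3] [341 272   5   5  18] [ 0.545  -0.2281  0.02  ]
```

```bash
cat > fit.py <<'E'
from h import *
a=load('top');b=load('side')
def st(t): return [70e-3*np.cos(t),-.14+70e-3*np.sin(t)]
P=[[-.03,.02],st(.785),st(1.309),st(-1.309),st(-.785)]
Q=[onz(a,281.9,209.9,.0145)[:2],onz(a,311.5,185.1,.0195)[:2],onz(a,307.4,194,.0195)[:2],onz(a,345.5,191,.0195)[:2],onz(a,340,182.1,.029)[:2]]
def rigid(P,Q):
    P=np.array(P);Q=np.array(Q);p=P.mean(0);q=Q.mean(0)
    H=(P-p).T@(Q-q);th=np.arctan2(H[0,1]-H[1,0],H[0,0]+H[1,1])
    R=np.array([[np.cos(th),-np.sin(th)],[np.sin(th),np.cos(th)]])
    return th,R,q-R@p,(P@R.T+q-R@p-Q)
th,R,t,res=rigid(P,Q);print('top',th,t,(res*1e3).round(1))
Qs=[onz(b,277.6,237.5,.0145)[:2],onz(b,342.9,274.3,.0195)[:2],onz(b,347.7,263.4,.024)[:2]]
th2,R2,t2,res2=rigid([P[0],P[3],P[4]],Qs);print('side',th2,t2,(res2*1e3).round(1))
for Rr,tt in((R,t),(R2,t2)):
  print('pocket',Rr@[-.03,.02]+tt,'barrel',Rr@[0,-.14]+tt)
print('eyelet',onz(a,239.6,194.4,.021))
# overlay
for nm,s in(('top',a),('side',b)):
    pts=[((x,y),z) for x in(-.11,.11) for y in(-.23,.23) for z in(.015,)]+[((0,-.14),.066)]+[(p,.02) for p in P[1:]]
    (r0,c0,k)=(150,190,4.4) if nm=='top' else (180,210,4.7)
    im=cv2.resize(s['image'][r0:r0+120,c0:c0+180],None,fx=k,fy=k,interpolation=cv2.INTER_CUBIC)[:,:,::-1].copy()
    tw=[(k*(proj(s,[*(R@p+t),z])+.5-[c0,r0])) for p,z in pts]
    for an in np.linspace(0,6.28,40): tw.append(k*(proj(s,[*(R@[-.03+.032*np.cos(an),.02+.032*np.sin(an)]+t),.015])+.5-[c0,r0]))
    for an in np.linspace(0,6.28,40): tw.append(k*(proj(s,[*(R@[.03*np.cos(an),-.14+.03*np.sin(an)]+t),.058])+.5-[c0,r0]))
    for an in np.linspace(-1.571,1.571,13): tw.append(k*(proj(s,[*(R@[.068*np.cos(an),-.14+.068*np.sin(an)]+t),.0515])+.5-[c0,r0]))
    for x,y in tw: cv2.circle(im,(int(x),int(y)),2,(0,0,255),-1)
    cv2.imwrite('pics/ov_%s.png'%nm,im)
E
python3 fit.py
```

```text
top -0.021334340862972 [ 0.5307052  -0.02156341] [[ 0.2 -0.8]
 [ 0.3 -0.2]
 [-0.2  0.5]
 [-0.2 -0.2]
 [-0.1  0.7]]
side -0.007963196541147998 [ 0.5307526  -0.01972729] [[-0.2  0.9]
 [ 1.8  0.4]
 [-1.6 -1.3]]
pocket [ 0.50113868 -0.00092798] barrel [ 0.52771862 -0.16153155]
pocket [0.50091282 0.00051097] barrel [ 0.52963777 -0.15972285]
eyelet [0.56984528 0.1418081  0.021     ]
```

View pics/ov_top.png

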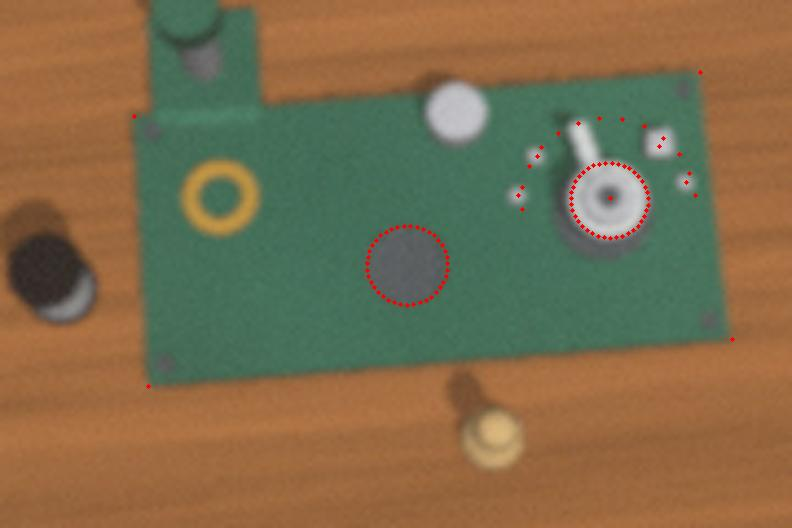

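View pics/ov_side.png

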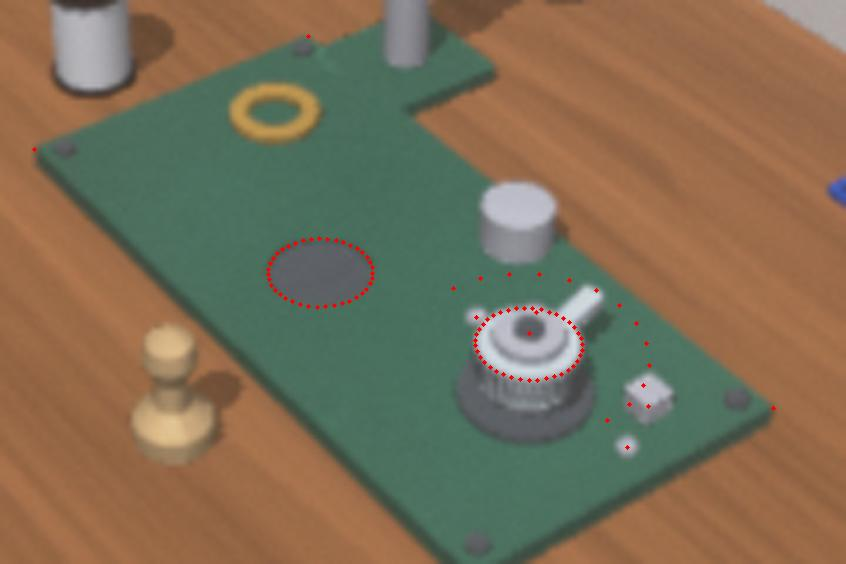

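```bash
cat > go.py <<'E'
import sys
from h import *
from scipy.spatial.transform import Rotation as Ro
def delta(x,y,z,ang):
    """ang: world heading (deg) wanted for jaw axis, mod 180"""
    s=manip.sense();R=Ro.from_quat(s['tool_rot']).as_matrix()
    d=R.T@(np.array([x,y,z])-s['tcp_pos'])*1e3
    cur=np.degrees(np.arctan2(R[1,2],R[0,2]))
    # desired rotation
    best=None
    for k in(-1,0,1,2,-2):
        e=ang+180*k-cur
        if best is None or abs(e)<abs(best): best=e
    print('t',s['t'],'tcp',s['tcp_pos'].round(4),'tool x',R[:,0].round(4),'jaw heading',cur.round(2),'q6',s['q'][5].round(3))
    print('delta tool mm',d.round(1),'rx deg',(-best).round(2) if R[2,0]<0 else best,'force',s['force'].round(2),'gap',s['finger_gap'])
if __name__=='__main__': delta(*map(float,sys.argv[1:5]))
E
python3 go.py 0.570 0.142 0.2 64; python3 go.py 0.528 -0.161 0.2 104; python3 fit.py|tail -1
```

```text
t 0.1 tcp [0.1699 0.6008 0.2304] tool x [-8.0e-04 -1.7e-03 -1.0e+00] jaw heading 74.2 q6 -0.178
delta tool mm [  30.9 -509.9 -332.5] rx deg 10.2 force [-0.   -0.49  0.07] gap 0.998530660437435
t 0.1 tcp [0.1699 0.6008 0.2304] tool x [-8.0e-04 -1.7e-03 -1.0e+00] jaw heading 74.2 q6 -0.178
delta tool mm [  31.5 -552.  -635.4] rx deg -29.8 force [-0.   -0.49  0.07] gap 0.998530660437435
eyelet [0.56984528 0.1418081  0.021     ]
```

move_arm(deltas=[72, 0, -36, -24, 0, 0, 0, 72, 0, -36, -24, 0, 0, 0, 72, 0, -36, -24, 0, 0, 0, 72, 0, -36, -24, 0, 0, 0, 72, 0, -36, -24, 0, 0, 0, 72, 0, -36, -24, 0, 0, 0, 72, 0, -36, -24, 0, 0, 0, 72, 0, -36, -24, 0, 0, 0, 72, 0, -36, -24, 0, 0, 0, 72, 0, -36, -24, 0, 0, 0])

```text
t: 1.1
tcp_pos: [0.4518, 0.2708, 0.231]
tool_rot: [-0.426, 0.564, 0.427, 0.564]
force: [0.4, 1.3, 0.9]
finger_gap: 0.842
```

```bash
python3 go.py 0.570 0.142 0.12 64
```

```text
t 1.1 tcp [0.4518 0.2708 0.231 ] tool x [-7.e-04 -1.e-04 -1.e+00] jaw heading 74.19 q6 -0.967
delta tool mm [ 111.  -148.8  -91.7] rx deg 10.19 force [0.44 1.27 0.91] gap 0.8417932129543775
```

move_arm(deltas=[72, 10, -30, -18.4, 0, 0, 0, 72, 10, -30, -18.4, 0, 0, 0, 72, 10, -30, -18.4, 0, 0, 0, 72, 10, -30, -18.4, 0, 0, 0, 72, 10, -30, -18.4, 0, 0, 0, 72, 30, 0, 0, 5.1, 0, 0, 72, 30, 0, 0, 5.1, 0, 0, 70, 0, 0, 0, 0, 0, 0])

```text
t: 1.9
tcp_pos: [0.567, 0.1423, 0.1172]
tool_rot: [-0.373, 0.603, 0.376, 0.597]
force: [-1.2, 0.4, 0.7]
finger_gap: 0.818
```

```bash
python3 go.py 0.570 0.142 0.025 64; python3 - <<'E'
from h import *
s=snap('side','s1.png')
B=cv2.resize(s['image'][120:260,200:360],None,fx=4.2,fy=4.2,interpolation=cv2.INTER_CUBIC)
cv2.imwrite('pics/zs1.png',B[:,:,::-1])
E
```

```text
t 1.9 tcp [0.567  0.1423 0.1172] tool x [-1.020e-02 -6.000e-04 -9.999e-01] jaw heading 63.95 q6 -1.061
delta tool mm [92.1 -3.6  1.5] rx deg -0.05 force [-1.23  0.44  0.75] gap 0.8178154636784358
```

View pics/zs1.png

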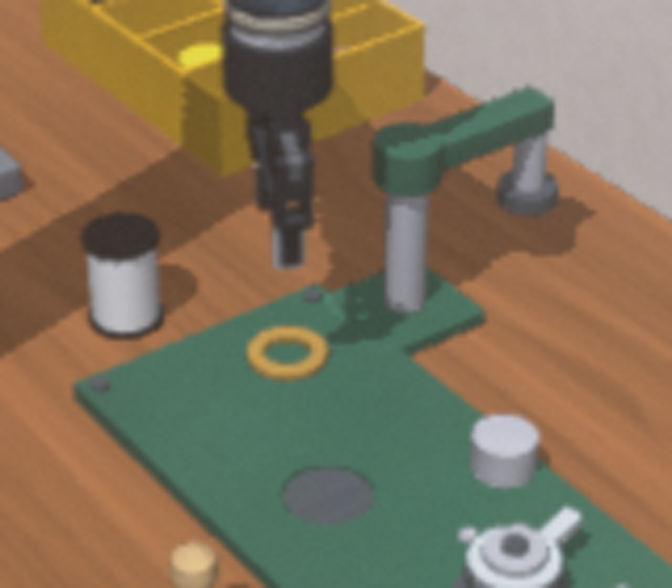

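The side view shows the gripper above the eyelet, which sits at zoom (287,353). The pillar and reel are clear of it. I'll cross-check the eyelet from the side view and descend.

move_arm(deltas=[70, 20, 0, 0, 0, 0, 0, 70, 20, 0, 0, 0, 0, 0, 70, 20, 0, 0, 0, 0, 0, 70, 15, 0, 0, 0, 0, 0, 70, 0, 0, 0, 0, 0, 0, 70, 0, 0, 0, 0, 0, 0])

```text
t: 2.55
tcp_pos: [0.5711, 0.1433, 0.0471]
tool_rot: [-0.375, 0.599, 0.375, 0.6]
force: [-0.2, 0.1, -0.8]
finger_gap: 0.824
```

```bash
python3 go.py 0.570 0.142 0.015 64; python3 - <<'E'
from h import *
s=load('side')
print(onz(s,287/4.2+199.6,353/4.2+119.6,.021))
s=snap('side','s2.png')
B=cv2.resize(s['image'][140:240,220:340],None,fx=6,fy=6,interpolation=cv2.INTER_CUBIC)
cv2.imwrite('pics/zs2.png',B[:,:,::-1])
E
```

```text
t 2.55 tcp [0.5711 0.1433 0.0471] tool x [ 1.3e-03  1.0e-04 -1.0e+00] jaw heading 64.05 q6 -1.062
delta tool mm [32.1  0.5 -1.6] rx deg 0.05 force [-0.24  0.1  -0.78] gap 0.8238712282188607
[0.56958924 0.14130248 0.021     ]
```

View pics/zs2.png

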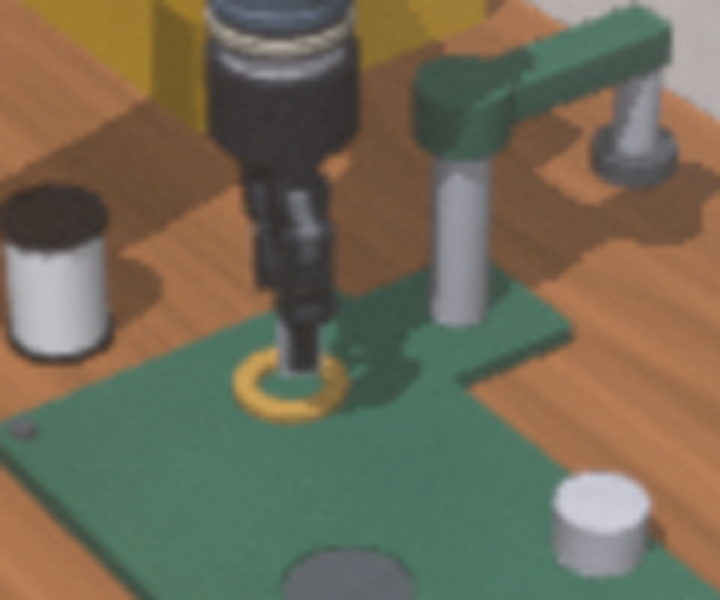

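move_arm(deltas=[70, 15, 0.3, -1.6, 0, 0, 0, 70, 15, 0, 0, 0, 0, 0, 70, 2, 0, 0, 0, 0, 0, 70, 2, 0, 0, 0, 0, 0, 70, 0, 0, 0, 0, 0, 0])

```text
t: 3.1
tcp_pos: [0.5697, 0.1418, 0.0124]
tool_rot: [-0.375, 0.6, 0.375, 0.6]
force: [1.2, -0.5, -0.3]
finger_gap: 0.818
```

```bash
python3 go.py 0.570 0.142 0.015 64; python3 - <<'E'
from h import *
s=snap('side')
B=cv2.resize(s['image'][150:240,220:340],None,fx=6,fy=6,interpolation=cv2.INTER_CUBIC)
cv2.imwrite('pics/zs3.png',B[:,:,::-1])
E
```

```text
t 3.1 tcp [0.5697 0.1418 0.0124] tool x [ 2.e-04 -0.e+00 -1.e+00] jaw heading 64.01 q6 -1.063
delta tool mm [-2.6 -0.2  0.3] rx deg 0.01 force [ 1.24 -0.54 -0.26] gap 0.8183056601810419
```

View pics/zs3.png

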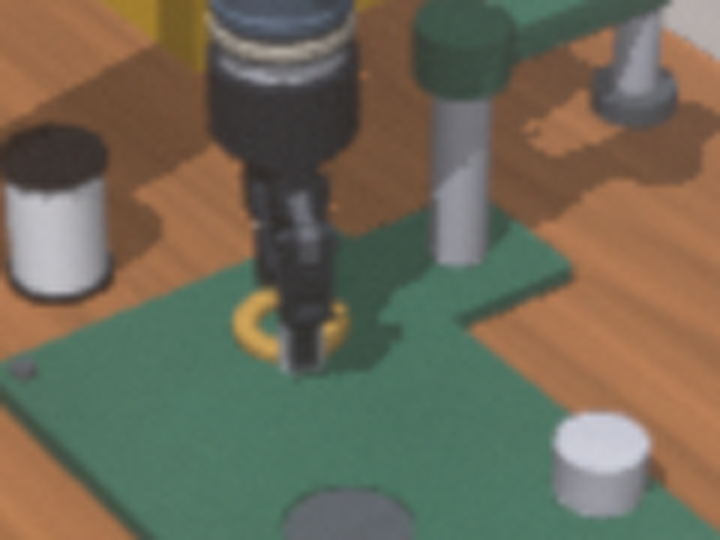

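The near finger is beside the ring at zoom (303,365), outside its edge, and the force reading shows no contact. I'll go 1 mm lower and close gently.

move_arm(deltas=[70, 1, 0, 0, 0, 0, 0, 64, 0, 0, 0, 0, 0, 0, 61, 0, 0, 0, 0, 0, 0, 58, 0, 0, 0, 0, 0, 0, 58, 0, 0, 0, 0, 0, 0, 58, 0, 0, 0, 0, 0, 0], force=20)

```text
t: 3.75
tcp_pos: [0.5699, 0.1419, 0.012]
tool_rot: [-0.375, 0.599, 0.375, 0.6]
force: [-1.2, 0.4, 5.5]
finger_gap: 0.679
```

```bash
python3 go.py 0.501 -0.0005 0.011 64; python3 - <<'E'
from h import *
s=snap('side')
B=cv2.resize(s['image'][150:240,220:340],None,fx=6,fy=6,interpolation=cv2.INTER_CUBIC)
cv2.imwrite('pics/zs4.png',B[:,:,::-1])
E
```

```text
t 3.75 tcp [0.5699 0.1419 0.012 ] tool x [ 1.e-03  2.e-04 -1.e+00] jaw heading 63.98 q6 -1.063
delta tool mm [   0.9   -0.6 -158.1] rx deg -0.02 force [-1.25  0.38  5.49] gap 0.6794983454921629
```

View pics/zs4.png

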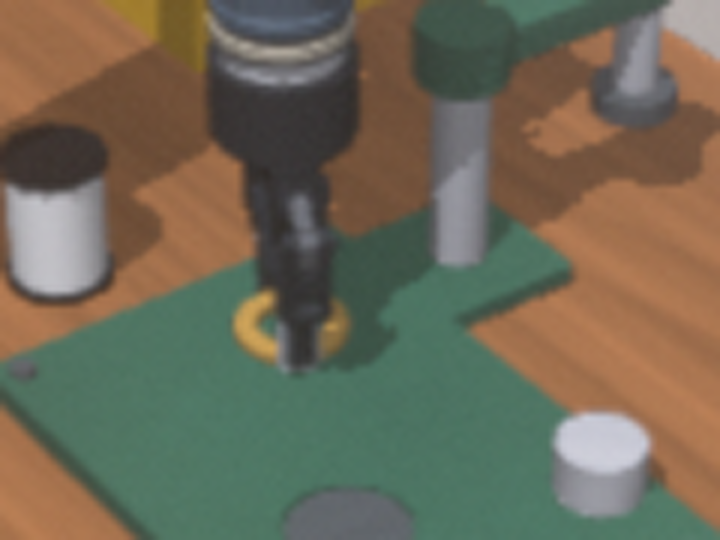

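move_arm(deltas=[54, 0, 0, 0, 0, 0, 0, 54, 0, 0, 0, 0, 0, 0])

```text
t: 4.0
tcp_pos: [0.5698, 0.1419, 0.012]
tool_rot: [-0.375, 0.599, 0.375, 0.6]
force: [0.4, 0.8, 5.0]
finger_gap: 0.689
```

```bash
python3 go.py 0.501 -0.0005 0.011 64; python3 - <<'E'
from h import *
s=snap('top')
B=cv2.resize(s['image'][150:240,200:320],None,fx=6,fy=6,interpolation=cv2.INTER_CUBIC)
cv2.imwrite('pics/zt5.png',B[:,:,::-1])
E
```

```text
t 4.0 tcp [0.5698 0.1419 0.012 ] tool x [ 1.e-03  2.e-04 -1.e+00] jaw heading 63.98 q6 -1.063
delta tool mm [   0.9   -0.6 -158.1] rx deg -0.02 force [0.41 0.77 5.  ] gap 0.6892110555818296
```

View pics/zt5.png

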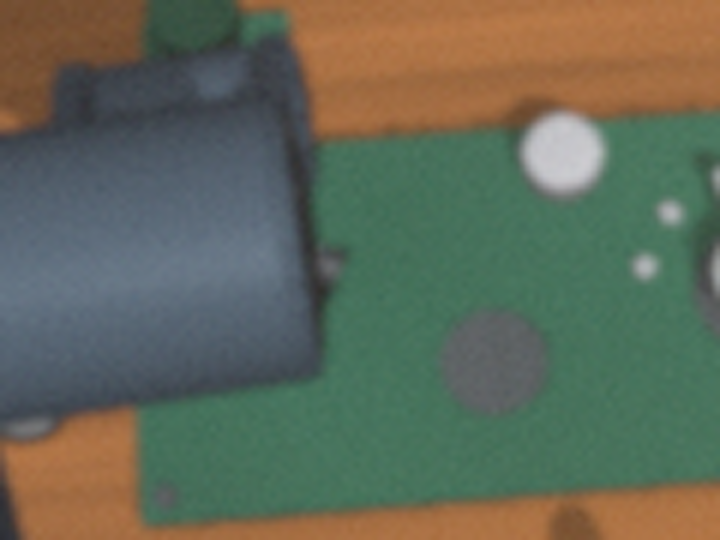

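The arm hides the eyelet from above. The jaw stalls at about 0.685 (58.5 mm), so the eyelet is held. I'll slide it towards the pocket and watch the force.

move_arm(deltas=[54, 0, 0, -6, 0, 0, 0, 54, 0, 0, -12, 0, 0, 0, 54, 0, 0, -15, 0, 0, 0, 54, 0, 0, -15, 0, 0, 0, 54, 0, 0, -15, 0, 0, 0, 54, 0, 0, -15, 0, 0, 0, 54, 0, 0, -12, 0, 0, 0, 54, 0, 0, -6, 0, 0, 0, 54, 0, 0, -4, 0, 0, 0, 54, 0, 0, 0, 0, 0, 0])

```text
t: 5.05
tcp_pos: [0.5261, 0.0506, 0.012]
tool_rot: [-0.375, 0.599, 0.374, 0.6]
force: [0.2, 0.9, 7.4]
finger_gap: 0.688
```

```bash
python3 go.py 0.501 -0.0005 0.012 64; python3 - <<'E'
from h import *
s=snap('side')
B=cv2.resize(s['image'][170:260,220:340],None,fx=6,fy=6,interpolation=cv2.INTER_CUBIC)
cv2.imwrite('pics/zs6.png',B[:,:,::-1])
E
```

```text
t 5.05 tcp [0.5261 0.0506 0.012 ] tool x [ 2.1e-03 -4.0e-04 -1.0e+00] jaw heading 63.94 q6 -1.231
delta tool mm [ -0.    0.1 -57. ] rx deg -0.06 force [0.22 0.91 7.41] gap 0.6878869209727009
```

View pics/zs6.png

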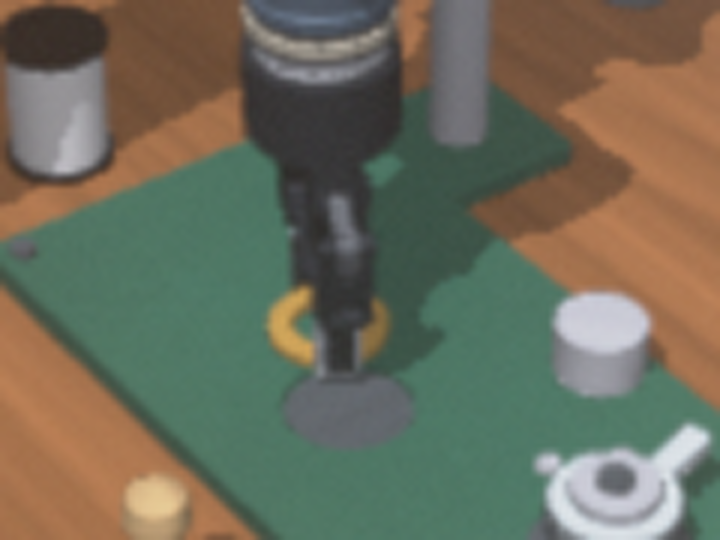

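```bash
python3 - <<'E'
from h import *
s=load('side')
print(proj(s,[.5261,.0506,.021]))
im=s['image'];hsv=cv2.cvtColor(im,cv2.COLOR_RGB2HSV).astype(int);H,S,V=hsv[...,0],hsv[...,1],hsv[...,2]
m=(H>15)&(H<30)&(S>110)&(V>100);m[:205]=0;m[240:]=0;m[:,:255]=0;m[:,300:]=0
ys,xs=np.nonzero(m);print(xs.min(),xs.max(),ys.min(),ys.max())
c=np.array([proj(s,[.5261+.03*np.cos(t),.0506+.03*np.sin(t),.019]) for t in np.linspace(0,6.28,60)]);print(c.min(0),c.max(0))
E
```

```text
[274.01441305 223.55911151]
265 283 218 230
[263.88166862 217.80609165] [284.16371278 230.57130672]
```

move_arm(deltas=[54, 0, 0, -5, 0, 0, 0, 54, 0, 0, -9, 0, 0, 0, 54, 0, 0, -9, 0, 0, 0, 54, 0, 0, -9, 0, 0, 0, 54, 0, 0, -9, 0, 0, 0, 54, 0, 0, -8, 0, 0, 0, 54, 0, 0, -5, 0, 0, 0, 54, 0, 0, -3, 0, 0, 0, 54, 0, 0, 0, 0, 0, 0])

```text
t: 6.0
tcp_pos: [0.5, -0.0001, 0.011]
tool_rot: [-0.374, 0.6, 0.375, 0.599]
force: [0.4, -0.4, -0.3]
finger_gap: 0.689
```

```bash
python3 go.py 0.501 -0.0003 0.012 64; python3 - <<'E'
from h import *
s=snap('side')
B=cv2.resize(s['image'][190:270,220:320],None,fx=7,fy=7,interpolation=cv2.INTER_CUBIC)
cv2.imwrite('pics/zs7.png',B[:,:,::-1])
E
```

```text
t 6.0 tcp [ 5.0e-01 -1.0e-04  1.1e-02] tool x [-1.1e-03 -1.0e-04 -1.0e+00] jaw heading 63.96 q6 -1.34
delta tool mm [-1.  -1.   0.2] rx deg -0.04 force [ 0.43 -0.39 -0.25] gap 0.6888967058142983
```

View pics/zs7.png

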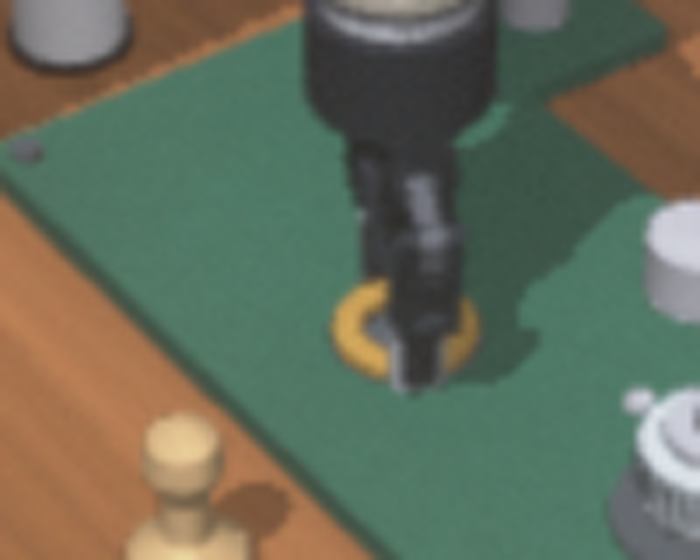

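The ring covers the pocket and the upward force has gone to about 0, so it is over the recess. I'll correct 1 mm and release slightly.

move_arm(deltas=[54, 0, -0.8, 0.2, 0, 0, 0, 54, 0, 0, 0, 0, 0, 0, 61, 0, 0, 0, 0, 0, 0, 63, 0, 0, 0, 0, 0, 0, 65, 0, 0, 0, 0, 0, 0, 65, 0, 0, 0, 0, 0, 0])

```text
t: 6.65
tcp_pos: [0.5015, 0.0005, 0.0114]
tool_rot: [-0.375, 0.6, 0.375, 0.6]
force: [0.3, -0.5, 0.2]
finger_gap: 0.761
```

```bash
python3 go.py 0.501 -0.0003 0.012 64; python3 - <<'E'
from h import *
s=snap('side')
B=cv2.resize(s['image'][190:270,220:320],None,fx=7,fy=7,interpolation=cv2.INTER_CUBIC)
cv2.imwrite('pics/zs8.png',B[:,:,::-1])
E
```

```text
t 6.65 tcp [5.015e-01 5.000e-04 1.140e-02] tool x [ 1.e-04 -0.e+00 -1.e+00] jaw heading 64.01 q6 -1.339
delta tool mm [-0.6  0.1 -1. ] rx deg 0.01 force [ 0.3  -0.45  0.22] gap 0.7605884160702312
```

View pics/zs8.png

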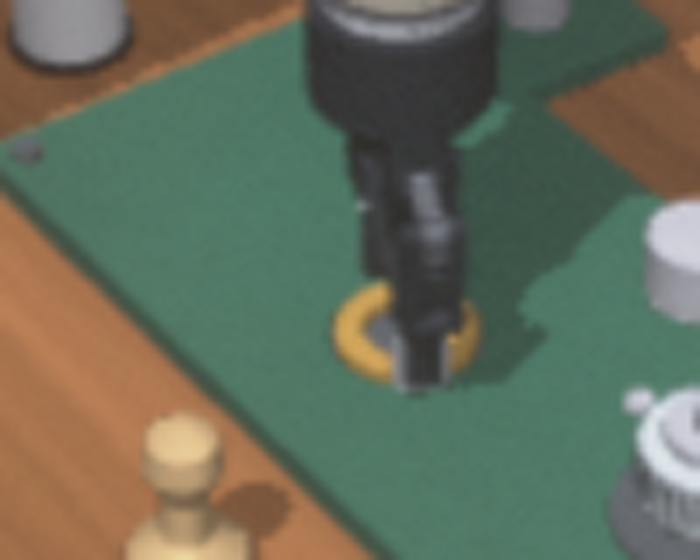

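The ring looks a pixel or so lower. I'll open wide, go straight up and move towards the collar so the pocket can be seen.

move_arm(deltas=[70, 0, 0, 0, 0, 0, 0, 70, 0, 0, 0, 0, 0, 0, 72, -15, 0, 0, 0, 0, 0, 75, -30, 0, 0, 0, 0, 0, 80, -40, 0, 0, 0, 0, 0, 85, -30, 0, -10, -8, 0, 0, 85, 0, -20, -30, -8, 0, 0, 85, 0, -20, -30, -8, 0, 0, 85, 0, -20, -30, -8, 0, 0, 85, 0, 0, 0, -8, 0, 0])

```text
t: 7.7
tcp_pos: [0.5441, -0.1117, 0.1271]
tool_rot: [0.56, -0.434, -0.555, -0.435]
force: [0.9, -0.6, 0.6]
finger_gap: 0.999
```

```bash
python3 go.py 0.528 -0.161 0.12 103.8; python3 - <<'E'
from h import *
s=snap('side');a=snap('top','t9.png')
B=cv2.resize(s['image'][180:300,210:380],None,fx=4.7,fy=4.7,interpolation=cv2.INTER_CUBIC)
cv2.imwrite('pics/zs9.png',B[:,:,::-1])
E
```

```text
t 7.7 tcp [ 0.5441 -0.1117  0.1271] tool x [ 0.0065 -0.0036 -1.    ] jaw heading 104.12 q6 -2.22
delta tool mm [  7.2  27.7 -43.8] rx deg 0.32 force [ 0.88 -0.62  0.56] gap 0.9991642817720751
```

View pics/zs9.png

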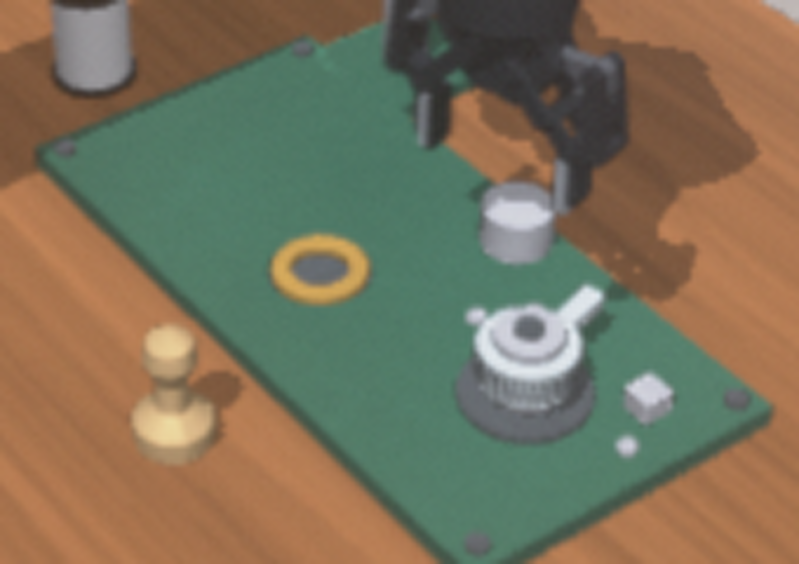

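View pics/t9.png

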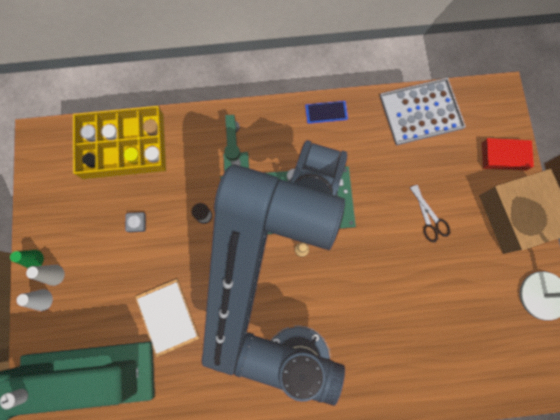

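The eyelet is at the pocket (zoom 320,268). I'll check its height with the depth data and its outline.

```bash
cat > eye.py <<'E'
from h import *
def chk(s,nm):
    im=s['image'];hsv=cv2.cvtColor(im,cv2.COLOR_RGB2HSV).astype(int);H,S,V=hsv[...,0],hsv[...,1],hsv[...,2]
    g=(H>65)&(H<95)&(S>70)
    p=proj(s,[.501,-.0003,.017]);m=(H>15)&(H<30)&(S>110)&(V>100)
    yy,xx=np.mgrid[:420,:560];near=(abs(xx-p[0])<18)&(abs(yy-p[1])<18)
    m&=near;ys,xs=np.nonzero(m)
    er=cv2.erode(m.astype(np.uint8),np.ones((2,2)))>0
    z=[atdepth(s,x,y) for y,x in zip(*np.nonzero(er))];z=np.array(z)
    gp=np.array([atdepth(s,x,y) for y,x in zip(*np.nonzero(near&g))])
    print(nm,'ring n',m.sum(),'bbox',xs.min(),xs.max(),ys.min(),ys.max(),'z med',np.median(z[:,2]),'plate z',np.median(gp[:,2]))
    A=np.c_[z[:,:2]-[.501,0],np.ones(len(z))];c=np.linalg.lstsq(A,z[:,2],rcond=None)[0];print('tilt',c, 'std',(z[:,2]-A@c).std())
    print('mean xy at z=.019',onz(s,xs.mean(),ys.mean(),.019),'bbox mid',onz(s,(xs.min()+xs.max())/2,(ys.min()+ys.max())/2,.018))
    for h in(.019,.023):
        c=np.array([proj(s,[.501+.03*np.cos(t),-.0003+.03*np.sin(t),h]) for t in np.linspace(0,6.28,60)]);print(' exp',h,c.min(0).round(1),c.max(0).round(1))
    print('pocket inner px depth z', atdepth(s,*proj(s,[.501,-.0003,.011])))
if __name__=='__main__': chk(load('side'),'side')
E
python3 eye.py
```

```text
side ring n 163 bbox 268 287 230 244 z med 0.018601262062865165 plate z 0.015409988051255596
tilt [-0.00639286 -0.00734599  0.01857379] std 0.0022754598042966836
mean xy at z=.019 [ 0.49990046 -0.00265419  0.019     ] bbox mid [ 0.49980685 -0.00175841  0.018     ]
 exp 0.019 [267.1 229.6] [288.  243.2]
 exp 0.023 [267.1 228.6] [288.  242.1]
pocket inner px depth z [0.50227526 0.00142037 0.00916251]
```

The ring's top is at 18.6 mm against the plate's 15.4 mm. That is about 3–4 mm proud and level, so it's home. Next is the collar.

move_arm(deltas=[82, 0, 9, -15, 0, 0, 0, 82, 0, 9, -15, 0, 0, 0, 82, 0, 9, -14, 0.3, 0, 0, 82, 0, 0, 0, 0, 0, 0, 82, 0, 0, 0, 0, 0, 0])

```text
t: 8.3
tcp_pos: [0.5241, -0.1553, 0.1262]
tool_rot: [-0.555, 0.437, 0.556, 0.437]
force: [0.3, 0.4, -0.8]
finger_gap: 0.958
```

```bash
python3 go.py 0.528 -0.161 0.025 103.8
```

```text
t 8.3 tcp [ 0.5241 -0.1553  0.1262] tool x [-9.e-04  9.e-04 -1.e+00] jaw heading 103.59 q6 -2.301
delta tool mm [101.2  -2.5  -6.6] rx deg -0.21 force [ 0.35  0.45 -0.79] gap 0.9584015311744685
```

move_arm(deltas=[82, 15, -2.5, -6.6, 0, 0, 0, 82, 25, 0, 0, 0, 0, 0, 82, 20, 0, 0, 0, 0, 0, 82, 0, 0, 0, 0, 0, 0])

```text
t: 8.7
tcp_pos: [0.5269, -0.1603, 0.063]
tool_rot: [-0.554, 0.437, 0.558, 0.436]
force: [-0.7, -0.3, -0.0]
finger_gap: 0.961
```

```bash
python3 go.py 0.528 -0.161 0.025 103.8;python3 - <<'E'
from h import *
s=snap('side')
B=cv2.resize(s['image'][190:300,260:380],None,fx=5.4,fy=5.4,interpolation=cv2.INTER_CUBIC)
cv2.imwrite('pics/zs10.png',B[:,:,::-1])
E
```

```text
t 8.7 tcp [ 0.5269 -0.1603  0.063 ] tool x [-0.0059  0.0033 -1.    ] jaw heading 103.72 q6 -2.309
delta tool mm [38.  -1.1 -1.1] rx deg -0.08 force [-0.72 -0.35 -0.02] gap 0.960964565495711
```

View pics/zs10.png

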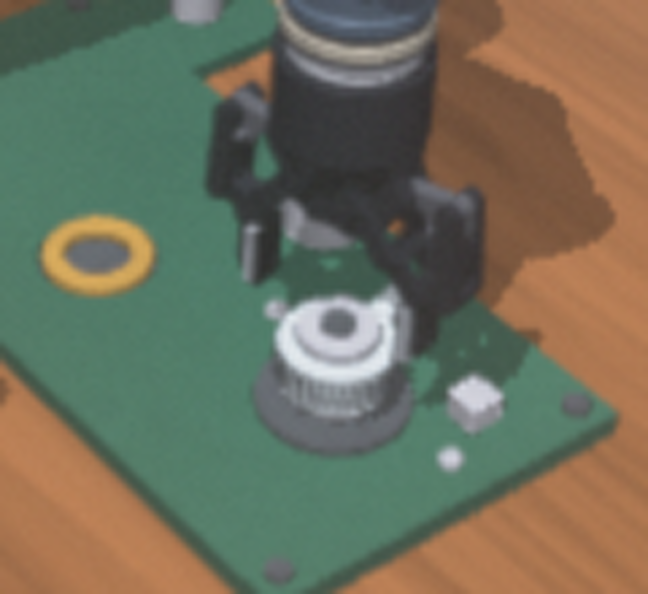

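The fingers straddle the collar with the lug between them, and the square stud and ring are clear. I'll descend and grip.

move_arm(deltas=[82, 14, -0.5, -0.6, 0, 0, 0, 82, 14, 0, 0, 0, 0, 0, 82, 9, 0, 0, 0, 0, 0, 82, 0, 0, 0, 0, 0, 0, 72, 0, 0, 0, 0, 0, 0, 66, 0, 0, 0, 0, 0, 0, 62, 0, 0, 0, 0, 0, 0, 58, 0, 0, 0, 0, 0, 0, 54, 0, 0, 0, 0, 0, 0], force=30)

```text
t: 9.65
tcp_pos: [0.5286, -0.1607, 0.0301]
tool_rot: [-0.555, 0.437, 0.557, 0.438]
force: [0.3, 6.1, 5.0]
finger_gap: 0.692
```

```bash
python3 go.py 0.528 -0.161 0.025 43.8;python3 - <<'E'
from h import *
s=snap('side')
B=cv2.resize(s['image'][190:300,260:380],None,fx=5.4,fy=5.4,interpolation=cv2.INTER_CUBIC)
cv2.imwrite('pics/zs11.png',B[:,:,::-1])
print(manip.sense()['ft_torque'])
E
```

```text
t 9.65 tcp [ 0.5286 -0.1607  0.0301] tool x [-0.0012  0.0026 -1.    ] jaw heading 103.64 q6 -2.309
delta tool mm [ 5.1  0.7 -0.2] rx deg 59.84 force [0.34 6.11 5.03] gap 0.691596510574024
[ 1.05566533  0.09351535 -0.03000147]
```

View pics/zs11.png

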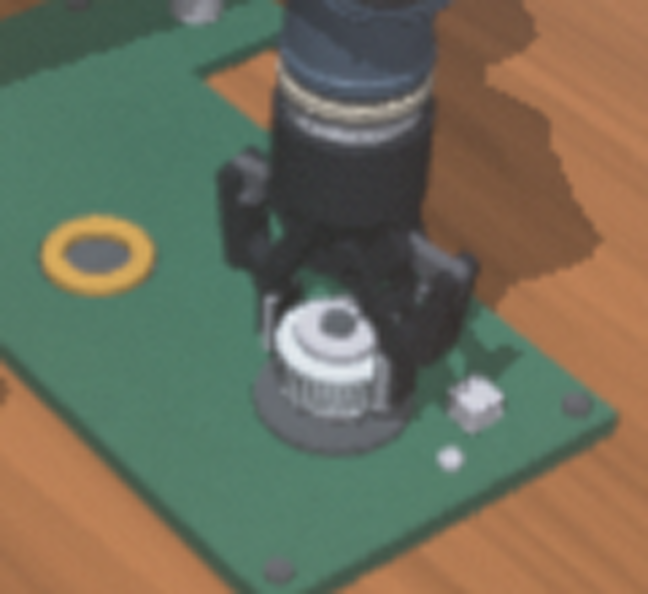

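The collar is gripped (0.69, about 59 mm). I'll turn it about 60° clockwise.

move_arm(deltas=[54, 0, 0, 0, 4, 0, 0, 54, 0, 0, 0, 6, 0, 0, 54, 0, 0, 0, 7, 0, 0, 54, 0, 0, 0, 7, 0, 0, 54, 0, 0, 0, 7, 0, 0, 54, 0, 0, 0, 7, 0, 0, 54, 0, 0, 0, 7, 0, 0, 54, 0, 0, 0, 7, 0, 0, 54, 0, 0, 0, 5, 0, 0, 54, 0, 0, 0, 4, 0, 0])

```text
t: 10.7
tcp_pos: [0.529, -0.1597, 0.0302]
tool_rot: [-0.255, 0.659, 0.257, 0.659]
force: [0.8, 9.8, 5.0]
finger_gap: 0.692
```

```bash
python3 go.py 0.528 -0.161 0.025 43.8;python3 - <<'E'
from h import *
s=snap('side')
B=cv2.resize(s['image'][190:300,260:380],None,fx=5.4,fy=5.4,interpolation=cv2.INTER_CUBIC)
cv2.imwrite('pics/zs12.png',B[:,:,::-1])
print(manip.sense()['ft_torque'])
E
```

```text
t 10.7 tcp [ 0.529  -0.1597  0.0302] tool x [-6.0e-04  3.5e-03 -1.0e+00] jaw heading 42.47 q6 -1.242
delta tool mm [ 5.2 -0.3 -1.6] rx deg -1.33 force [0.82 9.83 5.03] gap 0.6915554683005762
[ 1.61973348 -0.37898486  0.03371012]
```

View pics/zs12.png

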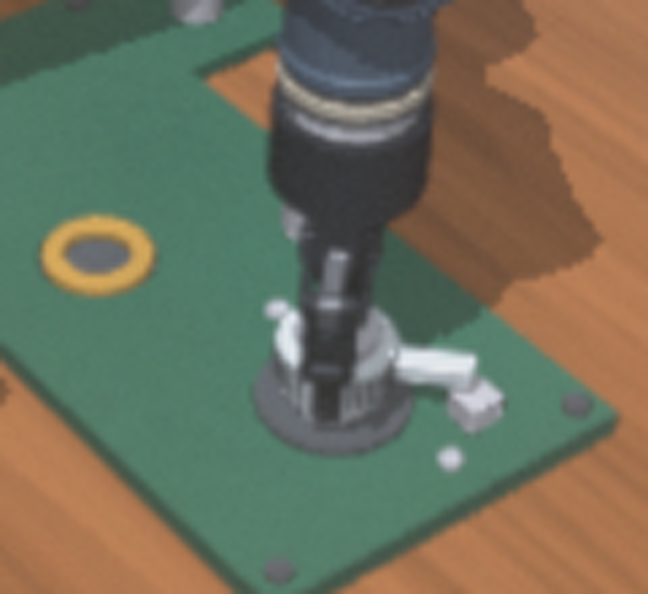

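The lug at zoom (475,370) now points over the square stud. I'll release, let it click in, and go straight up.

move_arm(deltas=[62, 0, 0, 0, 0, 0, 0, 70, 0, 0, 0, 0, 0, 0, 78, 0, 0, 0, 0, 0, 0, 82, 0, 0, 0, 0, 0, 0, 82, -15, 0, 0, 0, 0, 0, 82, -25, 0, 0, 0, 0, 0, 82, -40, 0, 0, 0, 0, 0, 82, -40, 0, 0, 0, 0, 0, 82, -40, 0, 0, 0, 0, 0, 82, 0, 0, 0, 0, 0, 0])

```text
t: 11.75
tcp_pos: [0.5328, -0.1646, 0.195]
tool_rot: [-0.261, 0.656, 0.254, 0.661]
force: [0.8, -0.2, -1.0]
finger_gap: 0.961
```

```bash
cat > fin.py <<'E'
from h import *
from fit import R,t
import sys
s=snap('side');n=sys.argv[1]
B=cv2.resize(s['image'][180:300,210:380],None,fx=4.7,fy=4.7,interpolation=cv2.INTER_CUBIC)[:,:,::-1].copy()
for an in np.arange(-6,7)*.2618:
    x,y=4.7*(proj(s,[*(R@[.068*np.cos(an),-.14+.068*np.sin(an)]+t),.0455])+.5-[210,180]);cv2.circle(B,(int(x),int(y)),2,(0,0,255) if abs(an+.785)>.1 else (255,0,0),-1)
cv2.imwrite('pics/fs%s.png'%n,B)
s=snap('top')
B=cv2.resize(s['image'][150:260,190:370],None,fx=4.4,fy=4.4,interpolation=cv2.INTER_CUBIC)[:,:,::-1].copy()
for an in np.arange(-6,7)*.2618:
    x,y=4.4*(proj(s,[*(R@[.068*np.cos(an),-.14+.068*np.sin(an)]+t),.0515])+.5-[190,150]);cv2.circle(B,(int(x),int(y)),2,(0,0,255) if abs(an+.785)>.1 else (255,0,0),-1)
cv2.imwrite('pics/ft%s.png'%n,B)
E
python3 fin.py 13 >/dev/null; python3 go.py 0.4 -0.4 0.2 43.8
```

```text
t 11.85 tcp [ 0.5297 -0.1629  0.1903] tool x [ 0.0022 -0.0014 -1.    ] jaw heading 42.68 q6 -1.245
delta tool mm [  -9.6  -86.4 -256. ] rx deg -1.12 force [-0.1   0.43 -0.44] gap 0.9598837744170571
```

View pics/fs13.png

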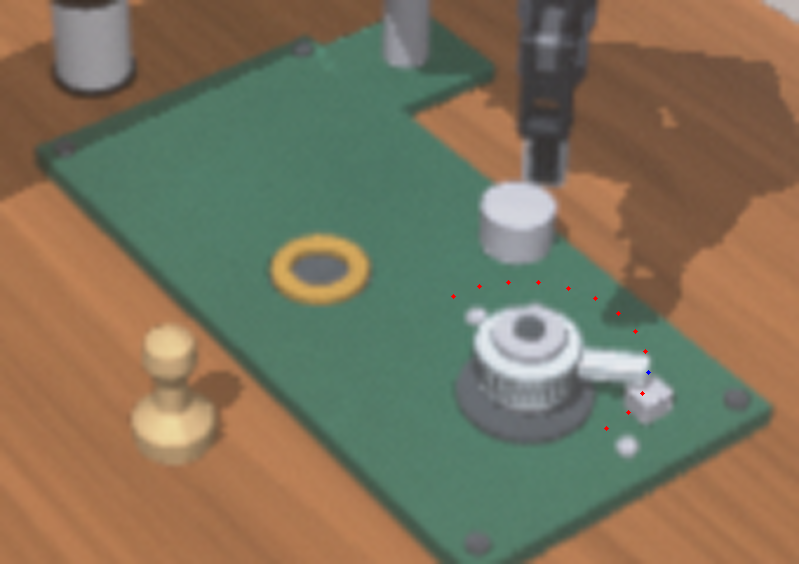

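In the side view the lug tip sits on the -0.785 click mark (blue, at 648,372). I'll move the arm aside for a top-view check.

move_arm(deltas=[82, -10, -10, -30, 0, 0, 0, 82, 0, -10, -30, 0, 0, 0, 82, 0, -10, -30, 0, 0, 0, 82, 0, -10, -30, 0, 0, 0, 82, 0, -10, -30, 0, 0, 0, 82, 0, -10, -30, 0, 0, 0, 82, 0, -10, -30, 0, 0, 0, 82, 0, -10, -30, 0, 0, 0, 82, 0, 0, 0, 0, 0, 0])

```text
t: 12.75
tcp_pos: [0.405, -0.387, 0.1973]
tool_rot: [-0.255, 0.66, 0.257, 0.659]
force: [0.8, 0.5, -0.0]
finger_gap: 0.959
```

```bash
python3 fin.py 14 ; python3 - <<'E'
from h import *
from eye import chk
chk(load('side'),'side');chk(load('top'),'top')
cv2.imwrite('pics/t14.png',load('top')['image'][:,:,::-1])
# bystander compare: difference
E
```

```text
top -0.021334340862972 [ 0.5307052  -0.02156341] [[ 0.2 -0.8]
 [ 0.3 -0.2]
 [-0.2  0.5]
 [-0.2 -0.2]
 [-0.1  0.7]]
side -0.007963196541147998 [ 0.5307526  -0.01972729] [[-0.2  0.9]
 [ 1.8  0.4]
 [-1.6 -1.3]]
pocket [ 0.50113868 -0.00092798] barrel [ 0.52771862 -0.16153155]
pocket [0.50091282 0.00051097] barrel [ 0.52963777 -0.15972285]
eyelet [0.56984528 0.1418081  0.021     ]
side ring n 164 bbox 268 287 230 244 z med 0.018973064387873828 plate z 0.015259757444366251
tilt [-0.47633839 -0.68056971  0.01524925] std 0.014979284163901669
mean xy at z=.019 [ 0.49985948 -0.00286323  0.019     ] bbox mid [ 0.49980685 -0.00175841  0.018     ]
 exp 0.019 [267.1 229.6] [288.  243.2]
 exp 0.023 [267.1 228.6] [288.  242.1]
pocket inner px depth z [ 5.01041492e-01 -2.44025756e-04  1.09402149e-02]
top ring n 156 bbox 274 290 202 218 z med 0.017903204899054392 plate z 0.014823313709537933
tilt [-3.78292677  0.48370146  0.01419991] std 0.07376745605241403
mean xy at z=.019 [ 0.50041986 -0.00056593  0.019     ] bbox mid [ 4.99862854e-01 -3.74422916e-04  1.80000000e-02]
 exp 0.019 [273.3 201.2] [290.6 218.1]
 exp 0.023 [273.3 201. ] [290.6 217.9]
pocket inner px depth z [ 5.01637819e-01 -3.65459968e-04  7.80078072e-03]
```

View pics/ft14.png

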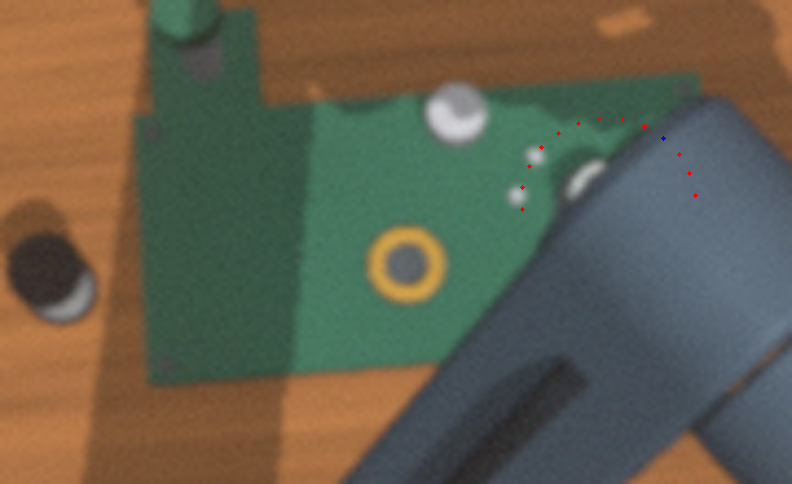

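View pics/fs14.png

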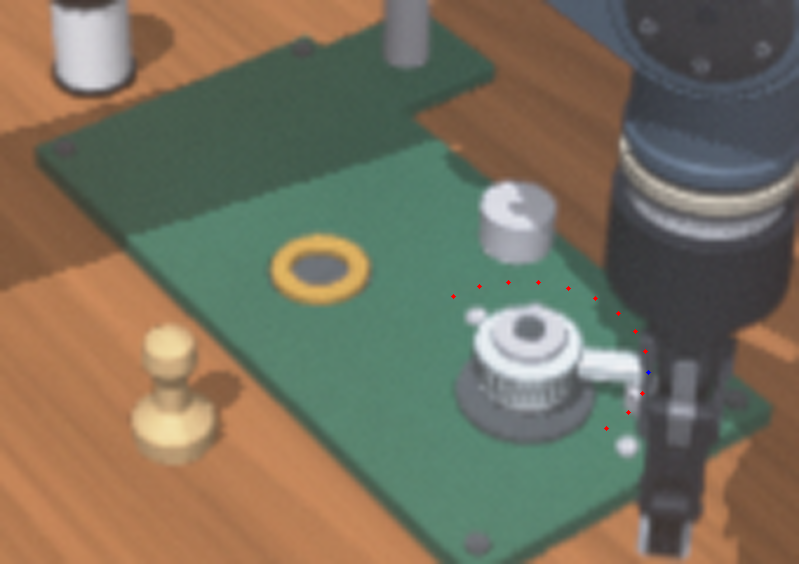

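View pics/t14.png

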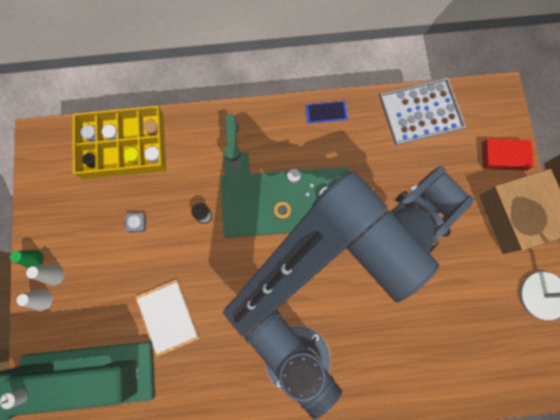

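The eyelet sits concentric in the pocket at (407,265). The forearm still hides the lug from above, so I'll swing the arm further away.

move_arm(deltas=[82, 0, 5, -24, 0, 0, 0, 82, 0, 5, -24, 0, 0, 0, 82, 0, 5, -24, 0, 0, 0, 82, 0, 5, -24, 0, 0, 0, 82, 0, 5, -24, 0, 0, 0, 82, 0, 5, -24, 0, 0, 0, 82, 0, 5, -24, 0, 0, 0, 82, 0, 5, -24, 0, 0, 0, 82, 0, 0, 0, 0, 0, 0])

```text
t: 13.75
tcp_pos: [0.2379, -0.4848, 0.1985]
tool_rot: [-0.256, 0.659, 0.257, 0.659]
force: [0.4, -0.4, -0.0]
finger_gap: 0.963
```

```bash
python3 fin.py 15 >/dev/null; python3 - <<'E'
from h import *
cv2.imwrite('pics/t15.png',load('top')['image'][:,:,::-1])
E
```

```text
(no output)
```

View pics/ft15.png

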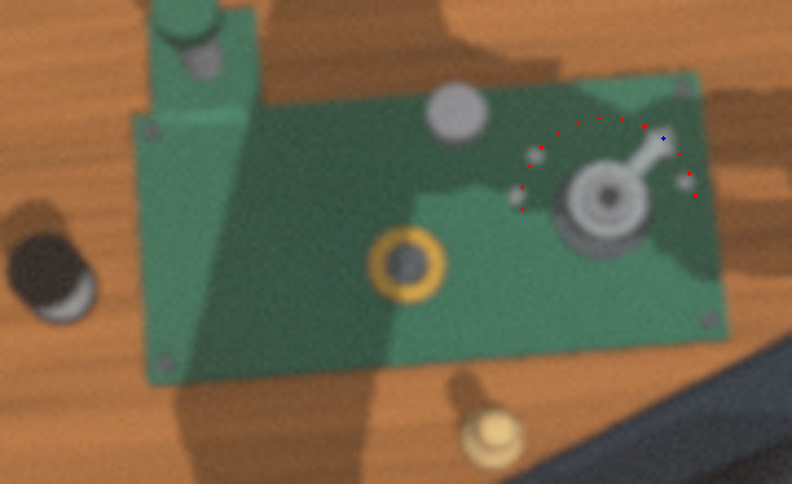

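View pics/t15.png

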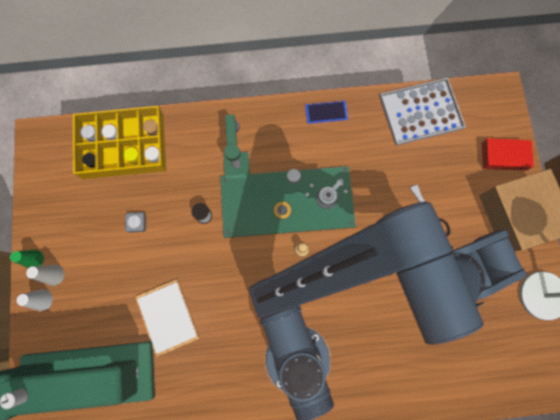

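View pics/fs15.png

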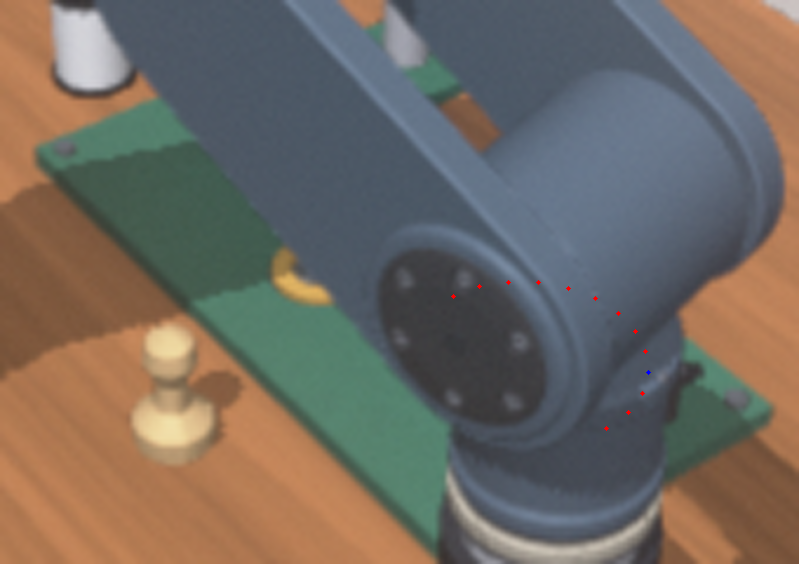

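From above, the lug lies exactly on the -0.785 mark over the square stud. The eyelet is concentric in the pocket, and the tin, stamp, reel and tape case are where they were. I'm handing it in.

```bash
python3 - <<'E'
from h import *
s=manip.sense();print(s['t'],s['force'],abs(s['qd']).max());print(job.sign_off())
E
```

```text
13.85 [-0.05153778  0.20713313 -0.14335106] 0.020017112880313714
the job is handed in; nothing more can be done
None
```

Both parts of the job are done, and I handed it in at 13.9 s with the gripper open and the arm clear of everything.

- **Eyelet:** I gripped it lightly at 20 N and slid it along the plate about 158 mm to the pocket, then released it. Its top reads about 18–19 mm against the plate's 15 mm, where 19 mm means fully home. In the top view it sits concentric in the pocket.
- **Collar:** I turned it about 61° clockwise, from the +0.262 click to the -0.785 click, and let go. In both views the lug points over the square stud, on the -0.785 mark to within about a pixel.
- **Other things:** By eye in the top pictures, the tin, stamp, reel and tape case have not moved. In the last picture the arm partly hid the shears, but the arm stayed well above them.

**Checks that disagreed:**
- The side view put the press's turn about 0.013 rad from the top view and the barrel about 2–3 mm away. I relied on the top view, which fitted to within 1 mm.
- The final depth-based tilt fits for the eyelet were unusable because of stray depth pixels. The one clean fit, taken from the side view before I turned the collar, showed it level.

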